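# Open the pressure cap of the squat leak-test pot

### The job

Open the squat leak-test pot's pressure cap: turn it anticlockwise by its wing to the first stop without pressing and pause there a moment so that the air can bleed off, then press it down firmly and turn on past the stop until it is released, let it spring up and leave it open. Leave the cap of the tall pot closed.

Things in the scene. Friction and masses are not known exactly. Their poses are not given: they have to be found in the camera images.
- squat_grip (a point): Middle of the wing on the squat pot's cap: an upright bar 48 mm long (x axis), 12 thick, 28 high, centred on the dark round cap, 51 mm across. This point is half-way up the wing, on the cap's axis, 14 mm above the cap's flat top, 24 above the steel collar round it (81 across), 99 above the plate while closed. The pot: fixed round aluminium can, 110 mm wide, 55 high without collar. Moves with the cap
- squat_cap (a joint): Turn of the squat pot's cap (rad), anticlockwise from above positive: starts closed at 0 to 0.2; first stop at 0.60 (a tooth blocks it unless the cap is pressed down more than 4 mm); beyond about 0.87 it is past the stop and free to rise; hard end at 1.3. Turns lightly (under 0.2 N m) and stays where left
- squat_press (a joint): Height of the squat pot's cap (m), down positive: 0 closed (a spring holds it up against the collar's lip), 0.008 fully pressed (about 8 N to start, 12 N at the bottom); it must be beyond 0.004 to pass the stop. Past the stop and let go, it springs up to -0.008
- tall_cap (a joint): Turn of the like cap on the tall pot, a slimmer can 96 mm wide and 120 high beside the squat one (rad, same meaning); starts at 0 to 0.2, to be left alone. Overhead, the measuring machine's thick head hangs to 0.52 m above the plate at x over 0.57, y -0.02 to 0.13 (its thinner ram goes lower there): keep the wrist in front of it

How it is judged:
On the way, in this order (a step that is already met when the one before it is completed fails the run):
1. the squat pot's cap is turned to its first stop without being pressed down (turn 0.5 to 0.8 rad, pressed less than 3 mm) (value of joint squat_cap between 0.5 and 0.8 rad and value of joint squat_press below 0.003 m), for 0.2 s.
2. at the first stop it is pressed down by more than 4 mm (turn 0.45 to 0.85 rad) (value of joint squat_cap between 0.45 and 0.85 rad and value of joint squat_press above 0.004 m), for 0.05 s.
At the end, for the whole second after the job is handed in: The squat pot's cap is turned past its stop (more than 0.85 rad) and has sprung up by more than 5 mm above its closed height, and the tall pot's cap is still closed (turn under 0.35 rad) (value of joint squat_cap above 0.85 rad and value of joint squat_press below -0.005 m and value of joint tall_cap below 0.35 rad); the robot touches nothing.
It fails at once if the tall pot's cap is turned (value of joint tall_cap above 0.35 rad).
It also fails if it takes over 45 s, if anything falls off the work surface, if the arm or the gripper's body presses on something with over 40 N, if the wrist force passes 120 N, or if a joint passes its speed limit or range.

### The arm

A 6-joint arm with a two-finger parallel gripper is mounted at the origin on a cart in front of the work surface, level with it; the furniture and walls round the work are solid. World frame = base frame: x ahead of the robot, y to its left, z up, the work surface at z = 0. Lengths are in m, angles in rad, forces in N, time in s.
With the tool pointing down it reaches from about 0.3 to 0.775 m from the base axis. Payload 14.6 kg.
Tool frame: the origin (TCP) lies midway between the tips of the shut fingers; the grasp point (between the pads) lies robot.grip_point_offset behind it (robot.grip_point_offset is the distance from the TCP to the grasp point, in m); z points along the fingers, y is the line along which they close (so a half turn about z gives the same grasp; the last joint's range is limited). The gripper opens to 85 mm and grips with 20 to 120 N. Pads are 22 mm wide; open, the fingers measure 114 mm over their backs; the gripper's body (76 mm by 85 mm) begins 54 mm behind the grasp point. The pads swing forward as they close: fully open they stand 13 mm farther back than shut.
Start: joints at [1.127, 0.3, 1.521, -0, 1.321, -0.067], TCP at [0.202, 0.511, 0.231] pointing down, gripper open.
Joint ranges: [-3.03, 3.03], [-0.79, 2.21], [0.23, 2.52], [-1.04, 4.18], [0, 3.07], [-2.55, 2.55]. Speed limits (rad/s): [2.22, 2.22, 2.57, 3.14, 3.14, 3.14].

### API

Orientations are given as a unit quaternion [w, x, y, z].
In Python, from plant import monitor, vision, sign_off, robot gives the robot as it stands.
- The arm moves only by the tool arm_command, never from a script. Its arguments are lists of equal length, an entry for each row: "delta_pos": the shift along the tool's x, y, z normalised to -1 to 1, where 1 is 0.15 m, a list of three; "turn": the turn, a rotation vector about the tool's x, y, z normalised to -1 to 1, where 1 is 45 degrees, a list of three; "gripper": the closure, from 0 (fully open) to 1 (shut). A call has 1 to 20 rows; each row is the pose to reach, as a shift and turn from the pose commanded when the call began, along the tool's axes at that moment; what a row does not reach only later rows make up. A row lasts 1/12 s, in which the tool goes at most 41.7 mm and 7.16 degrees, less where a joint would pass 70% of its speed; a pose out of reach is approached as far as the arm can. A call with a number of a shift or a turn outside -1 to 1 is refused whole. A call with a gripper value outside its range is refused whole. The fingers move at their own pace and stop on an object; the grip force is fixed at half the most. Time passes only in rows, so rows that repeat a pose let the fingers close. It gives the time, the measured TCP pose, the force, the opening and the grip force at its end, in the units of the state.
- monitor.read_state(): the state, without advancing time (a new reading comes with each control period).
- vision.capture(name): name is "side" or "top"; returns a dict with "frame" (400x640x3 uint8, blue, green, red), "K" (3x3 intrinsics, pixels), "rvec" (rotation vector, rad) and "tvec" (3), from world to camera coordinates, as OpenCV has them. Camera axes: x right, y down, z forward; pixel columns grow to the right and rows downward; lengths in m; the calibration is good to about 2 mm. A picture is of the moment at which its call begins. There is no depth.
- sign_off(): hands the job in; it is judged then, once.
The state is a dict: "t": time; "joint_positions": joint angles; "joint_velocities": joint speeds; "effort": joint torques, N m; "tool_pos": TCP position; "eef_rot": TCP orientation; "wrist_force": force on the tool from outside, world axes, zero at the start; "ft_torque": the same for the moment, N m; "finger_gap": opening from 0.0 (shut) to 1.0 (fully open); "grip_force": force on a finger pad.
Only numpy, scipy, OpenCV 4.12 (cv2) and the standard library are available. Lean on these libraries where they do the work, as an engineer would, in place of code of your own. Each camera call takes 0.05 s, during which the arm holds its last target. There are 200 camera calls.

## Working session

There is one attempt and no reset: what is moved stays moved. The work goes in short steps, Python scripts to look and compute and a tool call to move; the robot and the scene stay as the last step left them, time stands still between calls to the robot, and variables do not carry over. Pictures are saved under pics/ and viewed, at most 10 in all, crops included, and the job is handed in when it is done.

Besides the shell and the picture viewer there is one more tool, called after ">>>" in YAML: its name, and indented under it one key for each argument. arm_command: Moves the arm, as the interface text tells. Scaled input: -1 to 1 covers 0.15 m each way for a shift and 45 degrees each way for a turn. Its arguments: {"type":"object","properties":{"delta_pos":{"type":"array"},"turn":{"type":"array"},"gripper":{"type":"array"}},"required":["delta_pos","turn","gripper"]}

```bash
mkdir -p pics; python3 - <<'E'
from plant import monitor, vision, robot
import cv2
s=monitor.read_state(); print({k:s[k] for k in('t','tool_pos','eef_rot','finger_gap')}, robot.grip_point_offset)
for n in('top','side'):
    c=vision.capture(n); cv2.imwrite(f'pics/{n}0.png',c['frame']); print(n,c['K'],c['rvec'],c['tvec'])
E
```

```text
{'t': 0.0, 'tool_pos': array([0.20225707, 0.51120893, 0.23071364]), 'eef_rot': array([-1.56084848e-04,  1.87254482e-01,  9.82311258e-01, -5.72703129e-04]), 'finger_gap': 0.9977440623276755} 0.0187
top [[488.31320363   0.         321.67338843]
 [  0.         488.31320363 200.39779696]
 [  0.           0.           1.        ]] [ 2.10096473 -2.14209779  0.15939168] [0.11170371 0.48175528 0.88803795]
side [[426.73851969   0.         313.92391732]
 [  0.         426.73851969 201.56070749]
 [  0.           0.           1.        ]] [ 2.15747161e+00 -4.73809312e-02  1.89523155e-03] [-0.47742914  0.18902379  0.8276394 ]
```

View pics/top0.png

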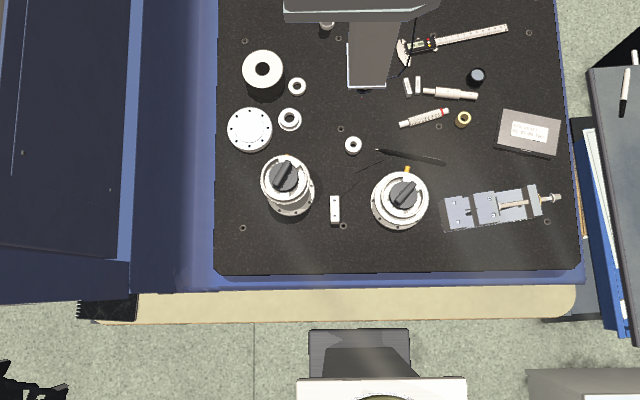

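View pics/side0.png

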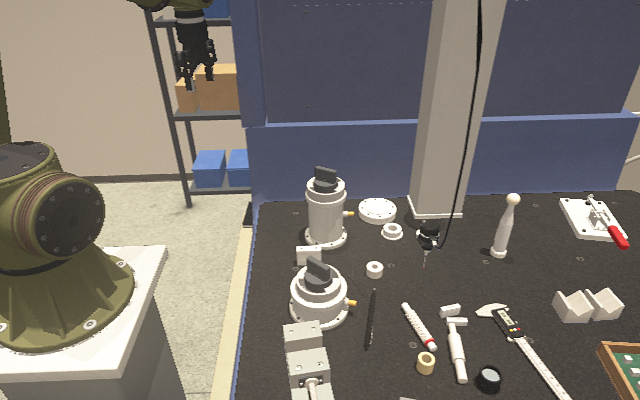

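The top view shows the tall pot at about (287,182) and the squat pot at (402,198). In the side view the squat pot's wing is near (318,268). I'll enlarge both.

```bash
python3 - <<'E'
import cv2,numpy as np
a=cv2.imread('pics/top0.png')[160:240,360:440]; b=cv2.imread('pics/side0.png')[245:325,280:360]
r=[cv2.resize(x,None,fx=5,fy=5,interpolation=cv2.INTER_CUBIC) for x in(a,b)]
for im in r:
    for k in range(0,400,50): cv2.line(im,(k,0),(k,399),(0,255,255) ,1) if k%100==0 else None; cv2.line(im,(0,k),(399,k),(0,255,255),1) if k%100==0 else None
cv2.imwrite('pics/crop.png',np.hstack(r))
E
```

```text
(no output)
```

View pics/crop.png

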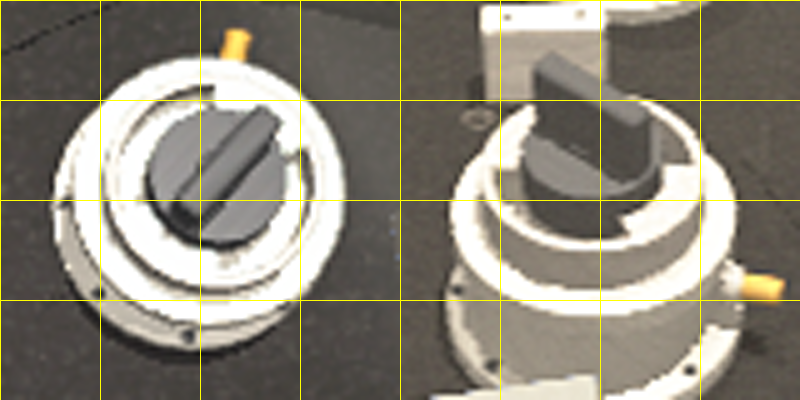

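The left crop shows the wing's top face running from about (188,205) to (270,112), and the cap disc centred at about (218,175). In the right crop the wing's top face is centred near (593,88).

```bash
cat >h.py <<'E'
import numpy as np,cv2
from plant import monitor, vision, robot
def ray(c,uv,z):
    R=cv2.Rodrigues(c['rvec'])[0]; C=-R.T@np.ravel(c['tvec'])
    d=R.T@np.linalg.inv(c['K'])@[*uv,1]; return C+d*(z-C[2])/d[2]
def proj(c,P): return cv2.projectPoints(np.float64(P),c['rvec'],c['tvec'],c['K'],None)[0][:,0]
def model(x,y,th,dz=0):
    ca,sa=np.cos(th),np.sin(th)
    box=lambda z:[[x+ca*a-sa*b,y+sa*a+ca*b,z+dz] for a,b in((-.024,-.006),(.024,-.006),(.024,.006),(-.024,.006))]
    t=np.linspace(0,2*np.pi,40); circ=lambda r,z:np.c_[x+r*np.cos(t),y+r*np.sin(t),0*t+z]
    return [box(.113+dz),box(.085+dz),circ(.0255,.085+dz),circ(.0405,.075)]
def overlay(p,boxes,f):
    r=[]
    for n,(u,v) in boxes.items():
        c=vision.capture(n); im=cv2.resize(c['frame'][v:v+80,u:u+80],None,fx=5,fy=5,interpolation=cv2.INTER_CUBIC)
        for m,col in zip(model(*p),((0,255,0),(0,200,255),(255,0,0),(0,0,255))):
            cv2.polylines(im,[np.int32((proj(c,m)-[u,v]+.5)*5)],True,col,1)
        r.append(im)
    cv2.imwrite(f,np.hstack(r))
E
python3 - <<'E'
from h import *
t=vision.capture('top'); s=vision.capture('side')
f=lambda a,b:(360+a/5-.5,160+b/5-.5)
A=ray(t,f(270,112),.113);B=ray(t,f(188,205),.113); print(A,B,(A+B)/2,np.linalg.norm(A-B))
print('disc',ray(t,f(218,175),.085)); print('side',ray(s,(280+193/5-.5,245+88/5-.5),.113))
d=A-B; th=np.arctan2(d[1],d[0]); print(th)
p=(*((A+B)/2)[:2],th)
overlay(p,{'top':(360,160),'side':(280,245)},'pics/ov.png')
E
```

```text
[ 0.5012601  -0.06163998  0.113     ] [ 0.46860749 -0.03136522  0.113     ] [ 0.48493379 -0.0465026   0.113     ] 0.044528128346144245
disc [ 0.48418353 -0.04649923  0.085     ]
side [ 0.48529229 -0.0463433   0.113     ]
-0.74762902092283
```

View pics/ov.png

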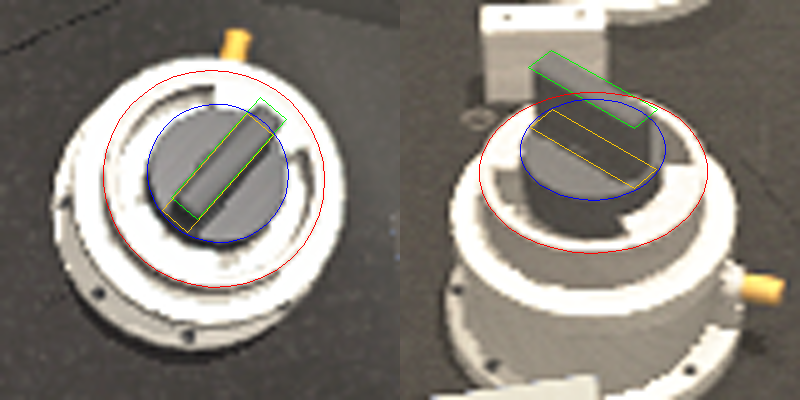

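The overlay matches in both views, so the squat cap is at about (0.4845, -0.0465) with the wing at -0.75 rad. I'll go there at the present height.

>>> arm_command:
  delta_pos:
    - [-0.2,-0.18,0]
    - [-0.4,-0.36,0]
    - [-0.6,-0.54,0]
    - [-0.8,-0.71,0]
    - [-1,-0.886,0]
    - [-1,-0.886,0]
  turn:
    - [0,0,0]
    - [0,0,0]
    - [0,0,0]
    - [0,0,0]
    - [0,0,0]
    - [0,0,0]
  gripper: [0,0,0,0,0,0]

```text
t: 0.8
tool_pos: [0.295, 0.3284, 0.2315]
eef_rot: [0.0, 0.189, 0.982, -0.0]
wrist_force: [-1.7, 0.7, 0.4]
finger_gap: 1.001
grip_force: 0.0
```

>>> arm_command:
  delta_pos:
    - [-0.2,-0.18,0]
    - [-0.4,-0.36,0]
    - [-0.6,-0.54,0]
    - [-0.8,-0.71,0]
    - [-1,-0.886,0]
    - [-1,-0.886,0]
  turn:
    - [0,0,0]
    - [0,0,0]
    - [0,0,0]
    - [0,0,0]
    - [0,0,0]
    - [0,0,0]
  gripper: [0,0,0,0,0,0]

```text
t: 1.3
tool_pos: [0.3857, 0.1493, 0.2314]
eef_rot: [0.0, 0.19, 0.982, -0.0]
wrist_force: [-0.9, 0.6, -0.7]
finger_gap: 1.001
grip_force: 0.0
```

>>> arm_command:
  delta_pos:
    - [-0.2,-0.18,0]
    - [-0.4,-0.36,0]
    - [-0.6,-0.54,0]
    - [-0.8,-0.71,0]
    - [-1,-0.886,0]
    - [-1,-0.886,0]
    - [-1,-0.886,0]
    - [-1,-0.886,0]
  turn:
    - [0,0,0]
    - [0,0,0]
    - [0,0,0]
    - [0,0,0.1]
    - [0,0,0.2]
    - [0,0,0.3]
    - [0,0,0.4]
    - [0,0,0.47]
  gripper: [0,0,0,0,0,0,0,0]

```text
t: 1.97
tool_pos: [0.4743, -0.0252, 0.231]
eef_rot: [-0.0, 0.367, 0.93, -0.0]
wrist_force: [0.7, -0.3, 0.8]
finger_gap: 1.0
grip_force: 0.0
```

```bash
cat >>h.py <<'E'
from scipy.spatial.transform import Rotation as Ro
def plan(x,y,z,psi):
    s=monitor.read_state(); w,a,b,c=s['eef_rot']; R=Ro.from_quat([a,b,c,w])
    T=Ro.from_matrix(np.c_[[np.sin(psi),-np.cos(psi),0],[np.cos(psi),np.sin(psi),0],[0,0,-1.]])
    print('t',s['t'],'p',s['tool_pos'],'gap',s['finger_gap'],'F',s['wrist_force'].round(2),'q6',s['joint_positions'][5].round(3))
    yd=R.as_matrix()[:,1]; print('psi',np.arctan2(yd[1],yd[0]))
    print('dpos',(R.inv().apply(np.array([x,y,z])-s['tool_pos'])/.15).round(4),'turn',((R.inv()*T).as_rotvec()/(np.pi/4)).round(4))
E
python3 -c "
from h import *
plan(.4845,-.0465,.15,.823)"
```

```text
Traceback (most recent call last):
  File "h.py", line 23, in plan
    T=Ro.from_matrix(np.c_[[np.sin(psi),-np.cos(psi),0],[np.cos(psi),np.sin(psi),0],[0,0,-1.]])
  File "scipy/spatial/transform/_rotation.pyx", line 1143, in scipy.spatial.transform._rotation.Rotation.from_matrix
ValueError: Non-positive determinant (left-handed or null coordinate frame) in rotation matrix 0: [[ 0.7331892  0.6800247  0.       ]
 [-0.6800247  0.7331892  0.       ]
 [ 0.         0.        -1.       ]].
```

```bash
sed -i 's/\[np.sin(psi),-np.cos(psi),0\]/[-np.sin(psi),np.cos(psi),0]/' h.py
python3 -c "
from h import *
plan(.4845,-.0465,.14,.823)"
```

```text
t 1.9667 p [ 0.47428043 -0.02516067  0.23099196] gap 1.0004583637472866 F [ 0.68 -0.27  0.82] q6 -0.95
psi 0.8193450922547275
dpos [-0.1472 -0.0573  0.6065] turn [-0.0003 -0.0007 -0.0047]
```

>>> arm_command:
  delta_pos:
    - [-0.147,-0.057,0]
    - [-0.147,-0.057,0.2]
    - [-0.147,-0.057,0.4]
    - [-0.147,-0.057,0.607]
    - [-0.147,-0.057,0.607]
    - [-0.147,-0.057,0.607]
  turn:
    - [0,0,0]
    - [0,0,0]
    - [0,0,0]
    - [0,0,-0.005]
    - [0,0,-0.005]
    - [0,0,-0.005]
  gripper: [0,0,0,0,0,0]

```text
t: 2.47
tool_pos: [0.4842, -0.0458, 0.14]
eef_rot: [-0.001, 0.362, 0.932, -0.0]
wrist_force: [0.7, -0.1, 0.3]
finger_gap: 1.001
grip_force: 0.0
```

```bash
python3 -c "
from h import *
plan(.4845,-.0465,.091,.823)"
```

```text
t 2.4667 p [ 0.48422976 -0.04575419  0.1400238 ] gap 1.0011384703609816 F [ 0.7  -0.11  0.27] q6 -0.999
psi 0.8289642065581446
dpos [-0.0053 -0.002   0.3268] turn [-0.0016 -0.0026  0.0076]
```

>>> arm_command:
  delta_pos:
    - [0,0,0.11]
    - [0,0,0.22]
    - [0,0,0.327]
    - [0,0,0.327]
    - [0,0,0.327]
    - [0,0,0.327]
    - [0,0,0.327]
    - [0,0,0.327]
    - [0,0,0.327]
    - [0,0,0.327]
    - [0,0,0.327]
    - [0,0,0.327]
    - [0,0,0.327]
    - [0,0,0.327]
    - [0,0,0.327]
    - [0,0,0.327]
  turn:
    - [0,0,0]
    - [0,0,0]
    - [0,0,0]
    - [0,0,0]
    - [0,0,0]
    - [0,0,0]
    - [0,0,0]
    - [0,0,0]
    - [0,0,0]
    - [0,0,0]
    - [0,0,0]
    - [0,0,0]
    - [0,0,0]
    - [0,0,0]
    - [0,0,0]
    - [0,0,0]
  gripper: [0,0,0,0,0.3,0.5,0.6,0.7,0.8,0.9,1,1,1,1,1,1]

```text
t: 3.8
tool_pos: [0.485, -0.0459, 0.0918]
eef_rot: [0.001, 0.363, 0.932, 0.0]
wrist_force: [0.5, 3.5, 6.3]
finger_gap: 0.123
grip_force: 62.1
```

```bash
python3 -c "
from h import *
plan(.4845,-.0465,.091,.823)"
```

```text
t 3.8 p [ 0.48498399 -0.04590325  0.09179197] gap 0.12253037362924485 F [0.55 3.48 6.34] q6 -0.999
psi 0.8286786461127198
dpos [-0.0003 -0.0051  0.0053] turn [0.0015 0.001  0.0072]
```

Gripped: the opening is about 10–12 mm. Now turn anticlockwise gently towards the first stop, easing up slightly.

>>> arm_command:
  delta_pos:
    - [0,0,-0.005]
    - [0,0,-0.005]
    - [0,0,-0.005]
    - [0,0,-0.005]
    - [0,0,-0.005]
    - [0,0,-0.005]
    - [0,0,-0.005]
    - [0,0,-0.005]
    - [0,0,-0.005]
    - [0,0,-0.005]
  turn:
    - [0,0,0]
    - [0,0,-0.07]
    - [0,0,-0.14]
    - [0,0,-0.21]
    - [0,0,-0.28]
    - [0,0,-0.35]
    - [0,0,-0.42]
    - [0,0,-0.5]
    - [0,0,-0.5]
    - [0,0,-0.5]
  gripper: [1,1,1,1,1,1,1,1,1,1]

```text
t: 4.63
tool_pos: [0.4849, -0.046, 0.0919]
eef_rot: [0.0, 0.174, 0.985, 0.0]
wrist_force: [4.9, 1.6, -2.7]
finger_gap: 0.122
grip_force: 60.8
```

```bash
python3 -c "
from h import *
plan(.4845,-.0465,.091,1.28); print(monitor.read_state()['ft_torque'])"
```

```text
t 4.6333 p [ 0.48490364 -0.04601498  0.09191024] gap 0.1217700189083155 F [ 4.86  1.63 -2.66] q6 -1.392
psi 1.2220244810451553
dpos [ 0.0014 -0.004   0.0061] turn [ 0.0006  0.0011 -0.0738]
[ 0.39567192 -0.84378298  0.11301384]
```

>>> arm_command:
  delta_pos:
    - [0,0,0]
    - [0,0,0]
    - [0,0,0]
  turn:
    - [0,0,-0.035]
    - [0,0,-0.07]
    - [0,0,-0.07]
  gripper: [1,1,1]

```text
t: 4.88
tool_pos: [0.4849, -0.046, 0.0919]
eef_rot: [0.0, 0.146, 0.989, 0.0]
wrist_force: [4.4, 3.2, -3.0]
finger_gap: 0.128
grip_force: 62.0
```

```bash
python3 -c "
from h import *
plan(.4845,-.0465,.091,1.28); print(monitor.read_state()['ft_torque'])"
```

```text
t 4.8833 p [ 0.48488648 -0.04599052  0.09189725] gap 0.1284862833799855 F [ 4.44  3.22 -2.99] q6 -1.448
psi 1.277074400821181
dpos [ 0.0015 -0.004   0.006 ] turn [ 0.001   0.001  -0.0037]
[ 0.4248618  -0.86005421 -0.77178285]
```

>>> arm_command:
  delta_pos:
    - [0,0,0]
    - [0,0,0]
    - [0,0,0]
  turn:
    - [0,0,-0.035]
    - [0,0,-0.07]
    - [0,0,-0.07]
  gripper: [1,1,1]

```text
t: 5.13
tool_pos: [0.4849, -0.046, 0.0919]
eef_rot: [0.0, 0.12, 0.993, 0.001]
wrist_force: [5.4, 2.8, -2.2]
finger_gap: 0.128
grip_force: 76.7
```

```bash
python3 -c "
from h import *
plan(.4845,-.0465,.091,1.28); print(monitor.read_state()['ft_torque'])"
```

```text
t 5.1333 p [ 0.48489025 -0.0459899   0.09194624] gap 0.12757491739762933 F [ 5.36  2.77 -2.17] q6 -1.502
psi 1.3307362655166708
dpos [ 0.0017 -0.0039  0.0063] turn [0.0015 0.001  0.0646]
[ 0.39867572 -0.80209512 -1.62737046]
```

Torque climbing to -1.6 N m shows the cap is at the first stop. Ease off, pause for the bleed, then press.

>>> arm_command:
  delta_pos:
    - [0,0,0]
    - [0,0,0]
    - [0,0,0]
    - [0,0,0]
    - [0,0,0]
    - [0,0,0]
    - [0,0,0]
    - [0,0,0]
    - [0,0,0]
    - [0,0,0]
    - [0,0,0]
    - [0,0,0]
  turn:
    - [0,0,0.04]
    - [0,0,0.08]
    - [0,0,0.08]
    - [0,0,0.08]
    - [0,0,0.08]
    - [0,0,0.08]
    - [0,0,0.08]
    - [0,0,0.08]
    - [0,0,0.08]
    - [0,0,0.08]
    - [0,0,0.08]
    - [0,0,0.08]
  gripper: [1,1,1,1,1,1,1,1,1,1,1,1]

```text
t: 6.13
tool_pos: [0.4849, -0.046, 0.0919]
eef_rot: [0.001, 0.151, 0.989, 0.0]
wrist_force: [4.1, 2.9, -3.7]
finger_gap: 0.126
grip_force: 61.1
```

```bash
python3 -c "
from h import *
plan(.4845,-.0465,.091,1.28); print(monitor.read_state()['ft_torque'])
overlay((.4845,-.0465,-.748+.45),{'top':(360,160),'side':(280,245)},'pics/ov2.png')"
```

```text
t 6.1333 p [ 0.48491697 -0.04602401  0.09191694] gap 0.12583783501337006 F [ 4.1   2.92 -3.71] q6 -1.438
psi 1.26783925340751
dpos [ 0.0017 -0.0039  0.0061] turn [ 0.0009  0.0012 -0.0155]
[ 0.42530033 -0.82485746 -0.41132777]
```

View pics/ov2.png

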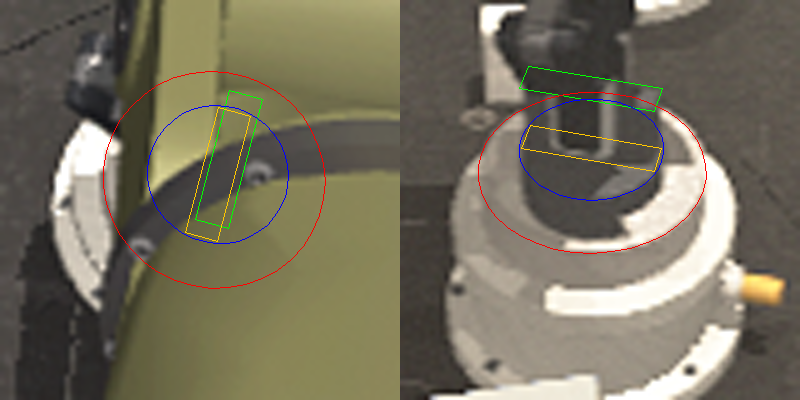

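The side view shows the fingers on the wing and the cap still at its closed height, near (592,150). Now press.

>>> arm_command:
  delta_pos:
    - [0,0,0.01]
    - [0,0,0.02]
    - [0,0,0.03]
    - [0,0,0.04]
    - [0,0,0.05]
    - [0,0,0.05]
    - [0,0,0.05]
    - [0,0,0.05]
    - [0,0,0.05]
  turn:
    - [0,0,0]
    - [0,0,0]
    - [0,0,0]
    - [0,0,0]
    - [0,0,0]
    - [0,0,0]
    - [0,0,0]
    - [0,0,0]
    - [0,0,0]
  gripper: [1,1,1,1,1,1,1,1,1]

```text
t: 6.98
tool_pos: [0.485, -0.046, 0.0853]
eef_rot: [0.001, 0.151, 0.989, 0.0]
wrist_force: [0.1, 3.5, 10.8]
finger_gap: 0.128
grip_force: 62.8
```

```bash
python3 -c "
from h import *
plan(.4845,-.0465,.091,1.28); print(monitor.read_state()['ft_torque'])"
```

```text
t 6.9833 p [ 0.48502555 -0.04603856  0.08532869] gap 0.1282636243268217 F [ 0.15  3.46 10.83] q6 -1.439
psi 1.2686058251553038
dpos [ 0.0024 -0.004  -0.0378] turn [ 0.0006  0.0018 -0.0145]
[ 0.64885153  0.21623909 -0.0084054 ]
```

Pressed about 6.5 mm at 11 N, as expected. Turn on past the stop, staying pressed.

>>> arm_command:
  delta_pos:
    - [0,0,0.003]
    - [0,0,0.003]
    - [0,0,0.003]
    - [0,0,0.003]
    - [0,0,0.003]
    - [0,0,0.003]
    - [0,0,0.003]
    - [0,0,0.003]
    - [0,0,0.003]
    - [0,0,0.003]
    - [0,0,0.003]
    - [0,0,0.003]
  turn:
    - [0,0,-0.07]
    - [0,0,-0.14]
    - [0,0,-0.21]
    - [0,0,-0.28]
    - [0,0,-0.35]
    - [0,0,-0.42]
    - [0,0,-0.49]
    - [0,0,-0.56]
    - [0,0,-0.62]
    - [0,0,-0.62]
    - [0,0,-0.62]
    - [0,0,-0.62]
  gripper: [1,1,1,1,1,1,1,1,1,1,1,1]

```text
t: 7.98
tool_pos: [0.4851, -0.0462, 0.0849]
eef_rot: [0.001, -0.092, 0.996, -0.0]
wrist_force: [-0.6, 2.4, 10.4]
finger_gap: 0.122
grip_force: 62.8
```

```bash
python3 -c "
from h import *
plan(.4845,-.0465,.091,1.28); print(monitor.read_state()['ft_torque'])"
```

```text
t 7.9833 p [ 0.48508808 -0.04616429  0.08493567] gap 0.12246432173801207 F [-0.58  2.42 10.41] q6 -1.926
psi 1.7557044737573047
dpos [ 0.0042 -0.0015 -0.0404] turn [-1.000e-04  2.200e-03  6.057e-01]
[0.43699022 0.16448611 0.01218502]
```

No torque, so it's past the stop. Ride up with the spring, then release.

>>> arm_command:
  delta_pos:
    - [0,0,-0.015]
    - [0,0,-0.03]
    - [0,0,-0.045]
    - [0,0,-0.06]
    - [0,0,-0.075]
    - [0,0,-0.09]
    - [0,0,-0.09]
    - [0,0,-0.09]
  turn:
    - [0,0,0]
    - [0,0,0]
    - [0,0,0]
    - [0,0,0]
    - [0,0,0]
    - [0,0,0]
    - [0,0,0]
    - [0,0,0]
  gripper: [1,1,1,1,1,1,1,1]

```text
t: 8.65
tool_pos: [0.4849, -0.0462, 0.0979]
eef_rot: [0.001, -0.092, 0.996, -0.0]
wrist_force: [2.0, 2.1, 4.7]
finger_gap: 0.123
grip_force: 61.9
```

```bash
python3 -c "
from h import *
plan(.4845,-.0465,.091,1.28); print(monitor.read_state()['ft_torque'])"
```

```text
t 8.65 p [ 0.48491149 -0.04615132  0.09785008] gap 0.12310975854700208 F [1.99 2.06 4.7 ] q6 -1.926
psi 1.7556107516687498
dpos [ 0.0032 -0.0018  0.0457] turn [-1.000e-04  1.600e-03  6.056e-01]
[ 0.32931826 -0.63408016  0.05126489]
```

Spring force has fallen to 4.7 N and the cap is rising with the fingers. Open, then withdraw straight up.

>>> arm_command:
  delta_pos:
    - [0,0,0]
    - [0,0,0]
    - [0,0,0]
    - [0,0,0]
    - [0,0,0]
    - [0,0,0]
    - [0,0,0]
    - [0,0,0]
    - [0,0,0]
    - [0,0,-0.2]
    - [0,0,-0.4]
    - [0,0,-0.6]
    - [0,0,-0.8]
    - [0,0,-0.95]
    - [0,0,-0.95]
    - [0,0,-0.95]
  turn:
    - [0,0,0]
    - [0,0,0]
    - [0,0,0]
    - [0,0,0]
    - [0,0,0]
    - [0,0,0]
    - [0,0,0]
    - [0,0,0]
    - [0,0,0]
    - [0,0,0]
    - [0,0,0]
    - [0,0,0]
    - [0,0,0]
    - [0,0,0]
    - [0,0,0]
    - [0,0,0]
  gripper: [0.7,0.5,0.3,0.1,0,0,0,0,0,0,0,0,0,0,0,0]

```text
t: 9.98
tool_pos: [0.4848, -0.0462, 0.2408]
eef_rot: [0.001, -0.092, 0.996, -0.0]
wrist_force: [0.7, -0.1, -0.3]
finger_gap: 1.002
grip_force: 0.0
```

```bash
python3 -c "
from h import *
overlay((.4845,-.0465,-.748+.93,.008),{'side':(280,245)},'pics/ov3.png')"
```

```text
(no output)
```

View pics/ov3.png

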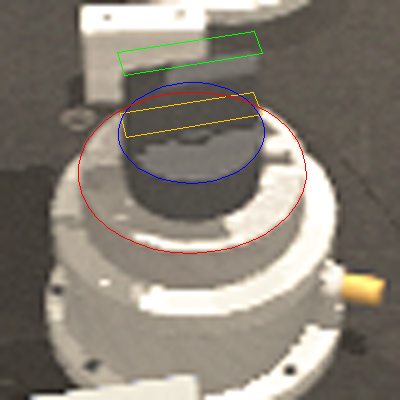

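The wing has turned as expected, but its top seems to sit slightly below the green outline (y 31–75). I'll check the height on an enlarged crop with fine outlines.

```bash
python3 - <<'E'
from h import *
c=vision.capture('side');u,v=290,240;r=[]
for th,dz in((None,0),(-.748+.9,.008),(-.748+.9,.0)):
    im=cv2.resize(c['frame'][v:v+60,u:u+55],None,fx=4.8,fy=8,interpolation=cv2.INTER_CUBIC)
    if th is not None:
        for m,col in zip(model(.4845,-.0465,th,dz)[::2],((0,255,0),(255,100,0))): cv2.polylines(im,[np.int32((proj(c,m)-[u,v]+.5)*[4.8,8])],True,col,1)
    r.append(im)
cv2.imwrite('pics/ov4.png',np.hstack(r))
E
```

```text
(no output)
```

View pics/ov4.png

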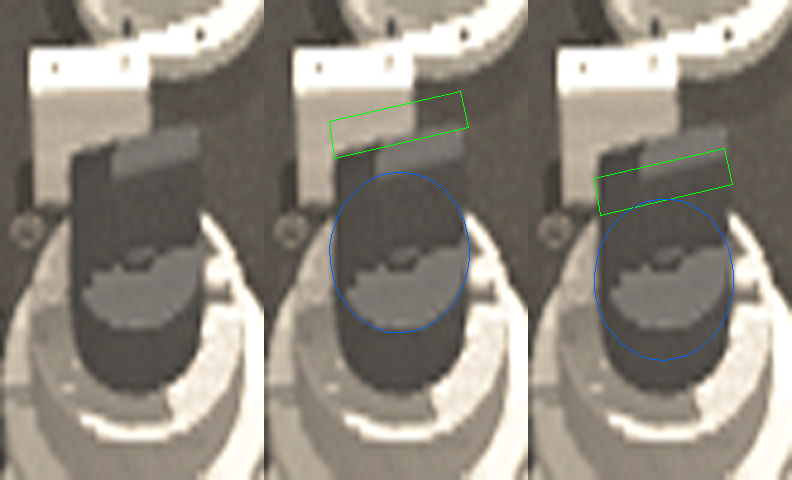

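The disc matches the +8 mm outline, its edge being about 3.8 px above the closed position. My helper added the rise twice for the wing. Allowing for that, the wing also fits about +7–8 mm. The cap is open and the gripper is clear.

```bash
python3 -c "
from plant import sign_off
print(sign_off())"
```

```text
the job is handed in; nothing more can be done
None
```

I opened the squat pot's cap and handed the job in: it was turned to the first stop, held there about a second, pressed and turned past. In the last picture it stands about 7–8 mm up; the gripper never went near the tall pot's cap, and hand-in returned no verdict.

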